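# Lay the mould insert down against its stop bar

### The job

Push the standing aluminium mould insert over onto its plain back, so that it lies flat on the green board with its blue pocket facing up, then push it along the board until the end that was on top is flush against the dark stop bar, with the whole end on the bar. Only push it, with the fingers: do not pick it up or carry it. Leave all the other things where they are.

Things in the scene. Friction and masses are not known exactly. Their poses are not given: they have to be found in the camera images.
- insert: Loose aluminium mould insert, 0.3 to 0.6 kg: 36 mm thick (its x), 60 wide (y), 90 long (z), standing on its 36 x 60 mm end on the board. Origin: centre of that end; z axis up to the other end; x axis out of the pocketed face (18 mm from the origin), which looks away from the stop bar within 13 degrees. The other large face is the plain back with four dark screw holes.
- insert_rim (a point): Middle of the top rim of the pocketed face, 82 mm above the board, where to push: the insert tips about its back's lower edge, passes its balance at 22 degrees and falls onto its back by itself. The pocket is 38 x 60 mm, 8 mm deep, with blue floor and a low steel boss; its rim is 15 mm wide at the ends, 11 at the sides.
- insert_lead (a point): Centre of the insert's leading end (top while standing, 90 mm from its origin along z), to finish against the bar. Once it lies, 35 to 80 mm are left to the bar; its origin is then 18 mm above the board, in the middle of the trailing end. Pushed there it slides with a few newtons of friction; askew, its corner can bind on the bar: push square or on the lagging side.
- board: Fixed green locating board, 280 mm (its x) by 270 mm (its y), 14 mm thick, lying on the table; origin at the centre of its underside. Its x axis points to the stop bar.
- bar_face (a point): Middle of the near face of the stop bar, a dark steel bar 170 mm long (along the board's y), 22 mm thick, 26 mm high, fixed on the board near its +x end. The face is upright, at board x = 100 mm and looks to the board's -x; this point is 18 mm above the board's top (half the thickness of the lying insert). Axes as the board's.
- guide_pin: Steel guide pin, loose, standing on the board near one of its y edges: foot 30 mm in diameter, shank 22 mm, 56 mm high; origin at the centre of its foot. Leave alone.
- bush: Brass bush, loose, standing on the board near its other y edge: 32 mm in diameter, 30 mm high, with a 19 mm bore; origin at the centre of its underside. Leave alone.
- strap_clamp: Dark steel strap clamp with a nut and stud, loose on the table beside the board, 100 x 36 mm, 72 mm high; origin at the centre of its underside. Leave alone.
- hammer: Hammer lying loose on the table beside the board; its x along the handle. Leave alone.
- screwdriver: Screwdriver lying loose on the table beside the board; its x along the shaft. Leave alone.
- jar: Amber glass jar with a black cap, loose on the table beside the board, 64 mm in diameter, 85 mm high; origin at the centre of its underside. Leave alone.
Things that resemble listed ones, but are neither listed nor needed, are in the scene too. Several things have the shape of the insert; the one meant has the colours described above.

How it is judged:
By the outcome, as a careful person would: the job done as asked, in the order asked, and still so for the second after the job is handed in, with the robot touching nothing.
It also fails if it takes over 48 s, if anything falls off the work surface, if the arm or the gripper's body presses on something with over 40 N, if the wrist force passes 120 N, or if a joint passes its speed limit or range.

### The arm

A 6-joint arm with a two-finger parallel gripper is mounted at the origin on the work surface. World frame = base frame: x ahead of the robot, y to its left, z up, the work surface at z = 0. Lengths are in m, angles in degrees, forces in N, time in s.
With the tool pointing down it reaches from about 0.35 to 0.875 m from the base axis. Payload 4.2 kg.
Tool frame: the origin (TCP) lies midway between the tips of the shut fingers; the grasp point (between the pads) lies 19 mm behind it; z points along the fingers, y is the line along which they close (so a half turn about z gives the same grasp; the last joint's range is limited). The gripper opens to 87 mm and grips with 3 to 60 N. Pads are 19 mm wide; open, the fingers measure 117 mm over their backs; the gripper's body (75 mm by 190 mm) begins 51 mm behind the grasp point.
Start: joints at [-53.193, 22.042, 0.453, 0, -68.411, -14.817], TCP at [0.234, -0.58, 0.223] pointing down, gripper open.
Joint ranges: [-179.83, 179.83], [-69.29, 118.12], [-61.27, 80.66], [-181.25, 117.63], [-171.15, -9.14], [-177.46, 177.46]. Speed limits (degrees/s): [159.86, 159.86, 180, 180, 180, 180].

### API

Orientations are given as [roll, pitch, yaw] about the fixed x, y, z axes, in that order (R = Rz(yaw) Ry(pitch) Rx(roll)).
In Python, from workcell import env gives the robot as it stands. The module is installed in compiled form; this text tells all that it offers. Calls block until the motion is done:
- env.goto(position, orientation): joint-space move of the TCP to a pose.
- env.move_straight(position, rotation=None, rate=0.15, force_limit=None): straight line of the TCP; rotation=None keeps the orientation; rate is the mean speed in m/s. With force_limit (N) it stops when the force on the tool has changed by that much, and returns True; else False.
- env.set_joints(angles): joint-space move.
- env.gripper_to(opening, grasp_force=None): opening from 0.0 (shut) to 1.0 (fully open); grasp_force is the grip in N (None keeps the last); returns when the fingers have stopped.
- env.dwell(seconds).
- env.inverse_kinematics(position, orientation): joint angles nearest the present ones, or None.
- env.read_state(): the state.
- env.grab_frame(name): name is "side" or "top"; returns a dict with "image" (384x512x3 uint8, blue, green, red), "fx", "fy", "cx", "cy" (pixels), "position" and "orientation" of the camera in the world. Camera axes: x right, y up, looking along -z (the intrinsics and any distortion apply to the point x, -y, -z); pixel columns grow to the right and rows downward; lengths in m; the calibration is good to about 2 mm. A picture is of the moment at which its call begins. There is no depth.
A pose or a line that the arm cannot do raises env.Unreachable and nothing moves.
- env.close_job(): hands the job in; it is judged then, once.
Trained networks look in a picture, given as the dict that the camera call returned (one of the last four; its "shot" number tells which), for a name from the list of things; names that differ only in an ending like _2 or _b are one class to them, and where a whole thing is asked for, a point or a joint stands for the part that bears it (a point fixed in the world has none). Each returns a list of dicts, best first, with "score" (0 to 1); they miss things now and then, are a little off and sometimes report something else, mostly with a low value. They report only what shows in the picture. A call takes as long as a camera call. They do not tell look-alikes from the thing itself.
- env.search_frame(picture, thing): "xyz" ([x, y, z] in m, in world coordinates, good to about 4 mm: the middle of the surface that is visible of it).
- env.trace(picture, thing): "mask" (384x512 bool, what is visible of it).
The state is a dict: "clock": time; "joint_positions": joint angles; "qvel": joint speeds; "joint_torque": joint torques, N m; "position": TCP position; "tool_rot": TCP orientation; "force": force on the tool from outside, world axes, zero at the start; "wrist_torque": the same for the moment, N m; "opening": opening from 0.0 (shut) to 1.0 (fully open); "finger_force": force on a finger pad.
Only numpy, scipy, OpenCV 4.12 (cv2) and the standard library are available. Lean on these libraries where they do the work, as an engineer would, in place of code of your own. Each camera call takes 0.05 s, during which the arm holds its last target. There are 200 camera calls.

## Working session

There is one attempt and no reset: what is moved stays moved. The work goes in short steps, each a Python script; the robot and the scene stay as the last script left them, time stands still between calls to the robot, and variables do not carry over. Pictures are saved under pics/ and viewed, at most 10 in all, crops included, and the job is handed in when it is done.

```bash
mkdir -p pics; cat > h.py <<'E'
import numpy as np, cv2
from scipy.spatial.transform import Rotation as R
from workcell import env
def cam(f):
    return R.from_euler('xyz',f["orientation"],degrees=True).as_matrix(),np.array(f["position"])
def ray(f,u,v):
    M,p=cam(f); d=M@np.array([(u-f["cx"])/f["fx"],-(v-f["cy"])/f["fy"],-1.]); return p,d
def onz(f,u,v,z):
    p,d=ray(f,u,v); return p+d*(z-p[2])/d[2]
def proj(f,X):
    M,p=cam(f); c=(np.atleast_2d(X)-p)@M; return np.c_[f["cx"]+f["fx"]*c[:,0]/-c[:,2], f["cy"]-f["fy"]*c[:,1]/-c[:,2]]
E
python3 - <<'E'
from h import *
s=env.grab_frame("side");t=env.grab_frame("top")
for n,f in(("side",s),("top",t)):
    cv2.imwrite(f"pics/{n}0.png",f["image"])
    print(n,{k:v for k,v in f.items() if k!="image"})
    for th in("insert","board","bar_face","insert_rim","guide_pin","bush"):
        print(n,th,[(round(d["score"],2),np.round(d["xyz"],3).tolist(),proj(f,d["xyz"])[0].round().tolist()) for d in env.search_frame(f,th)])
cv2.imwrite("pics/both0.png",np.vstack([s["image"],t["image"]])[:, :])
E
```

```text
side {'fx': 456.41543685151606, 'fy': 456.41543685151606, 'cx': 256.8659750215739, 'cy': 187.9011178998847, 'position': array([-0.22010769,  0.83701322,  0.89644508]), 'orientation': array([  53.23908238,    1.24906666, -138.7310033 ]), 'shot': 1}
side insert [(0.83, [0.492, 0.05, 0.074], [258.0, 196.0]), (0.62, [0.546, -0.177, 0.058], [290.0, 161.0])]
side board [(0.64, [0.551, 0.077, 0.016], [238.0, 208.0])]
side bar_face [(0.58, [0.551, 0.08, 0.014], [237.0, 209.0])]
side insert_rim [(0.89, [0.493, 0.05, 0.07], [257.0, 197.0]), (0.66, [0.543, -0.186, 0.062], [293.0, 159.0])]
side guide_pin [(0.66, [0.542, -0.064, 0.05], [270.0, 179.0]), (0.49, [0.549, 0.08, 0.015], [237.0, 209.0])]
side bush []
top {'fx': 375.99373677501546, 'fy': 375.99373677501546, 'cx': 252.00645625448206, 'cy': 188.7784101548218, 'position': array([0.40360643, 0.02996362, 1.47755392]), 'orientation': array([  5.20129913,  -1.52878728, -89.0856576 ]), 'shot': 2}
top insert [(0.56, [0.503, 0.028, 0.102], [243.0, 196.0]), (0.55, [0.555, -0.189, 0.087], [301.0, 183.0])]
top board [(0.9, [0.566, 0.05, 0.013], [238.0, 181.0]), (0.64, [0.545, -0.071, 0.063], [269.0, 186.0])]
top bar_face [(0.76, [0.568, 0.047, 0.013], [238.0, 181.0])]
top insert_rim [(0.65, [0.317, -0.454, 0.024], [367.0, 247.0]), (0.56, [0.554, -0.187, 0.095], [301.0, 183.0]), (0.43, [0.498, 0.032, 0.103], [242.0, 197.0])]
top guide_pin [(0.58, [0.502, 0.028, 0.101], [243.0, 196.0])]
top bush [(0.43, [0.547, 0.158, 0.043], [209.0, 185.0])]
```

View pics/side0.png

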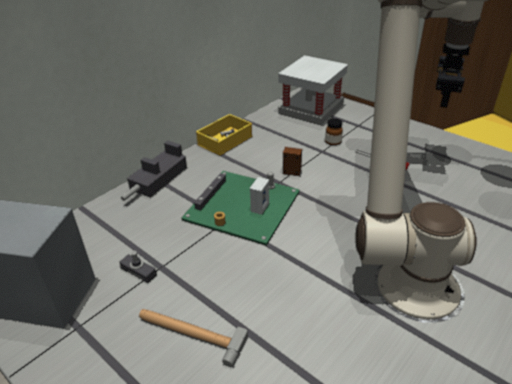

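View pics/top0.png

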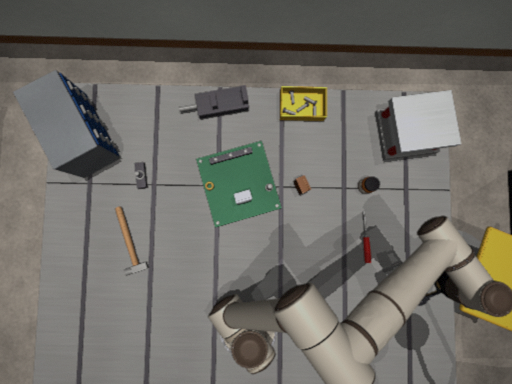

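Two things could be taken for the insert. One is the aluminium block on the board, at side (260,196) / top (243,197). The other is a brown block off the board, at side (292,161) / top (302,185). By its colours and by standing on the board, the aluminium one is meant. Next: a close crop and a pose fit.

```bash
cat >> h.py <<'E'
from scipy.optimize import minimize
def hullmask(f,X):
    m=np.zeros((384*4,512*4),np.uint8)
    h=cv2.convexHull((proj(f,X)*4+1.5).astype(np.float32)); cv2.fillConvexPoly(m,np.round(h).astype(np.int32),1)
    return cv2.resize(m.astype(np.float32),(512,384),interpolation=cv2.INTER_AREA)
def fit(frames,masks,pts,x0,da=8):
    c=lambda q:sum(np.abs(hullmask(f,pts(q))-m).sum()/m.sum() for f,m in zip(frames,masks))
    b=None
    for a in np.arange(-24,25,da):
        x=np.array(x0,float); x[2]+=a
        r=minimize(c,x,method="Nelder-Mead",options=dict(initial_simplex=x+np.array([[0,0,0],[.008,0,0],[0,.008,0],[0,0,6]]),xatol=1e-4,fatol=1e-4))
        if b is None or r.fun<b.fun:b=r
    return b.x,b.fun
def box(q,lx,ly,z0,z1):
    c,s=np.cos(np.radians(q[2])),np.sin(np.radians(q[2])); l=np.array([[a*lx/2,b*ly/2] for a in(-1,1) for b in(-1,1)])
    w=l@np.array([[c,s],[-s,c]])+q[:2]
    return np.vstack([np.c_[w,np.full(4,z)] for z in(z0,z1)])
def green(f):
    h=cv2.cvtColor(f["image"],cv2.COLOR_BGR2HSV); m=cv2.inRange(h,(60,70,20),(90,255,200))
    n,l,st,_=cv2.connectedComponentsWithStats(m); k=1+np.argmax(st[1:,4]); pts=np.argwhere(l==k)[:,::-1]
    o=np.zeros((384,512),np.uint8); cv2.fillConvexPoly(o,cv2.convexHull(pts.astype(np.int32)),1); return o.astype(np.float32)
def best(f,th,uv):
    ds=[d for d in env.trace(f,th) if d["mask"][int(uv[1]),int(uv[0])]]
    return ds[0]["mask"].astype(np.float32) if ds else None
E
python3 - <<'E'
from h import *
s=env.grab_frame("side");t=env.grab_frame("top")
bt=lambda q:box(q,.28,.27,0,.014)
for nm,F in(("both",[s,t]),("top",[t]),("side",[s])):
    print("board",nm,fit(F,[green(f) for f in F],bt,[.56,.05,10]))
ms,mt=best(s,"insert",(260,196)),best(t,"insert",(243,197))
print(None if ms is None else ms.sum(),None if mt is None else mt.sum())
bi=lambda q:box(q,.036,.06,.014,.104)
for nm,F,M in(("both",[s,t],[ms,mt]),("top",[t],[mt]),("side",[s],[ms])):
    if all(m is not None for m in M): print("insert",nm,fit(F,M,bi,[.5,.03,10]))
a=cv2.resize(s["image"][160:250,175:305],None,fx=6,fy=6,interpolation=cv2.INTER_CUBIC)[:300*2,:780]
cv2.imwrite("pics/crop_s.png",a)
cv2.imwrite("pics/crop_t.png",cv2.resize(t["image"][135:230,185:310],None,fx=6,fy=6,interpolation=cv2.INTER_CUBIC))
np.savez("pics/m.npz",ms=ms,mt=mt)
E
```

```text
board both (array([ 0.55880731,  0.0464332 , 17.20879812]), np.float64(0.07854636013507843))
board top (array([ 0.55838143,  0.04708346, 17.20191964]), np.float64(0.01583721861243248))
board side (array([ 0.56095173,  0.04590653, 17.30182948]), np.float64(0.05897227302193642))
628.0 197.0
insert both (array([ 0.50385071,  0.02693449, 14.79692267]), np.float64(0.14348891377449036))
insert top (array([ 0.50306388,  0.02664399, 16.02679921]), np.float64(0.08375634253025055))
insert side (array([ 0.50389117,  0.02748563, 13.26317866]), np.float64(0.052249204367399216))
```

View pics/crop_s.png

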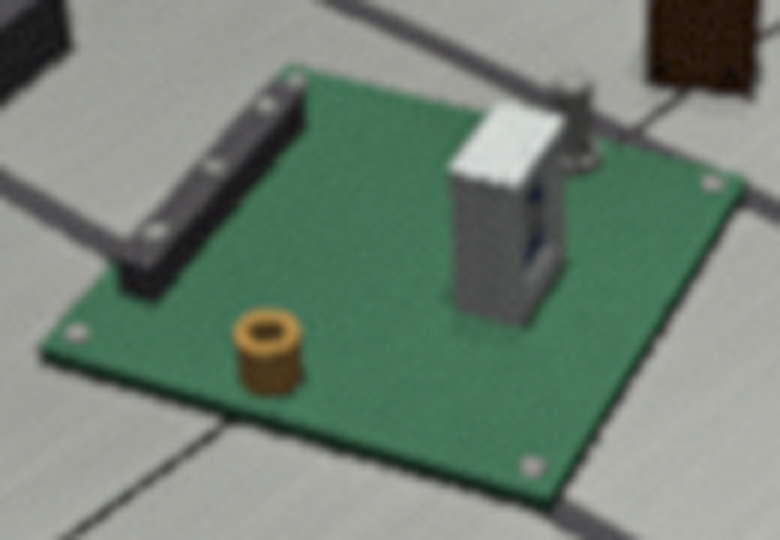

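View pics/crop_t.png

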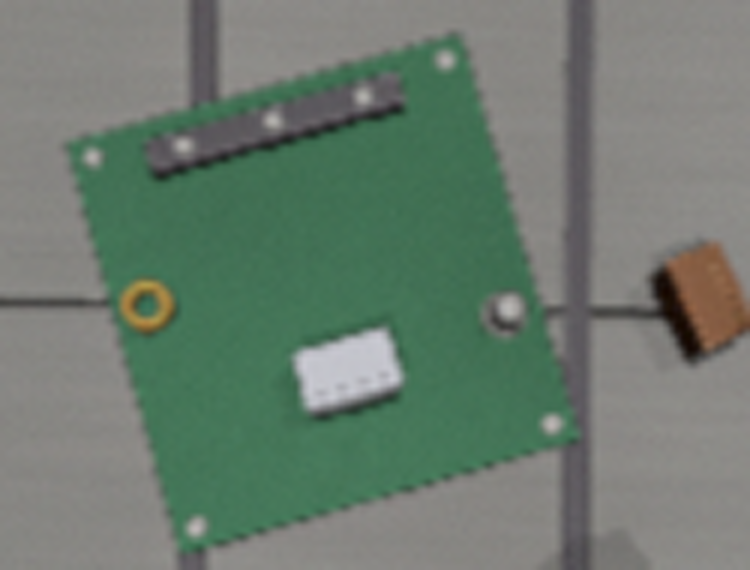

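The side crop confirms it: an aluminium block stands on the board at side (258,195), with its blue pocket facing away from the dark bar. It lines up with the bar, and the pin and bush are off the path. Now tip it with the slightly opened fingers, following the rim's arc.

```bash
python3 - <<'E'
from h import *
o=np.array([.5035,.0268]);yaw=15.0;d=np.array([np.cos(np.radians(yaw)),np.sin(np.radians(yaw))])
P=lambda x,z:[*(o+d*(.018+x-.0095)),.014+z]
rot=[180,0,yaw]
env.goto(P(-.075,.21),rot); env.gripper_to(.2)
env.move_straight(P(-.075,.080),rate=.12)
env.move_straight(P(-.040,.080),rate=.06)
for th in(0,12,24,33):
    a=np.radians(th); env.move_straight(P(-.036*np.cos(a)+.08*np.sin(a),.036*np.sin(a)+.08*np.cos(a)),rate=.05)
    print(th,np.round(env.read_state()["force"],1))
env.move_straight(P(-.02,.10),rate=.08)
env.move_straight(P(-.075,.12),rate=.12)
env.dwell(.3)
st=env.read_state();print(st["clock"],st["opening"])
s=env.grab_frame("side");t=env.grab_frame("top")
a=cv2.resize(s["image"][160:250,175:305],None,fx=6,fy=6,interpolation=cv2.INTER_CUBIC);b=cv2.resize(t["image"][135:230,185:310],None,fx=3,fy=3)
cv2.imwrite("pics/s1.png",a)
for n,f in(("s",s),("t",t)):
    print(n,[(round(x["score"],2),np.round(x["xyz"],3).tolist()) for x in env.search_frame(f,"insert")])
E
```

```text
0 [-0.4  0.  -0.6]
12 [-1.  -0.1  1.5]
24 [-0.5  0.2 -0.1]
33 [ 0.  -0.  -0.9]
9.6583 0.1989265969810101
s [(0.96, [0.558, 0.062, 0.046]), (0.52, [0.532, -0.182, 0.037])]
t [(0.75, [0.566, 0.048, 0.049]), (0.58, [0.556, -0.191, 0.093])]
```

View pics/s1.png

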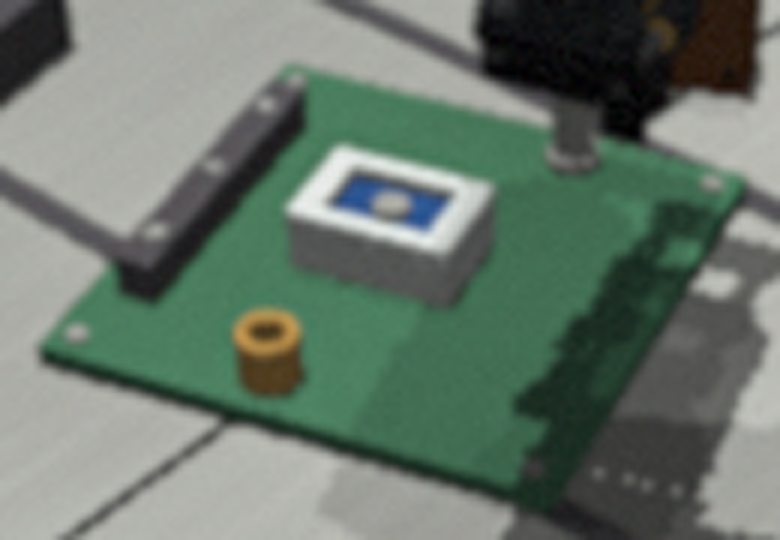

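The picture shows the insert on its back, pocket up, at crop (390,220), clear of the bar and nearly square to it. Next I fit its lying pose and push it square along board x.

```bash
cat >> h.py <<'E'
O=np.array([.5585,.0468]);YB=17.2
D=np.array([np.cos(np.radians(YB)),np.sin(np.radians(YB))]);N=np.array([-D[1],D[0]])
def lying():
    s=env.grab_frame("side");t=env.grab_frame("top");out=[]
    for f in(s,t):
        l=env.trace(f,"insert"); 
        for e in l:
            v,u=np.argwhere(e["mask"]).mean(0); w=onz(f,u,v,.03)[:2]-O
            if abs(w@N)<.05 and abs(w@D)<.1: out.append((f,e["mask"].astype(np.float32)));break
    b=lambda q:box(q,.09,.06,.014,.05)
    for F in[[x] for x in out]+[out]:
        q,c=fit([x[0] for x in F],[x[1] for x in F],b,[.57,.05,YB]); w=q[:2]-O
        print("lying bx,by,dyaw",round(w@D,4),round(w@N,4),round(q[2]-YB,1),round(c,3))
    return q,s,t
E
python3 - <<'E'
from h import *
q,s,t=lying(); by=(q[:2]-O)@N
P=lambda x,z:[*(O+D*x+N*by),z]
env.goto(P(-.085,.12),[180,0,YB]); env.move_straight(P(-.085,.028),rate=.12)
print(env.move_straight(P(-.012,.028),rate=.05,force_limit=20),np.round(env.read_state()["force"],1))
print(env.move_straight(P(.012,.028),rate=.02,force_limit=15))
st=env.read_state();w=np.array(st["position"][:2])-O;print("tcp bx",w@D,w@N,np.round(st["force"],1),st["clock"])
lying()
f=env.grab_frame("side");cv2.imwrite("pics/s2.png",cv2.resize(f["image"][160:250,175:305],None,fx=6,fy=6,interpolation=cv2.INTER_CUBIC))
E
```

```text
lying bx,by,dyaw 0.01 -0.0018 3.0 0.045
lying bx,by,dyaw 0.0071 -0.0011 -0.7 0.056
lying bx,by,dyaw 0.0088 -0.0014 -0.0 0.122
False [-1.7 -0.8 -1.7]
True
tcp bx 0.0001474444013221288 -0.0015044054066148528 [ 1.  -0.3  0.2] 13.7
lying bx,by,dyaw 0.0635 0.0155 -39.8 1.085
lying bx,by,dyaw 0.0635 0.0155 -39.8 1.085
```

View pics/s2.png

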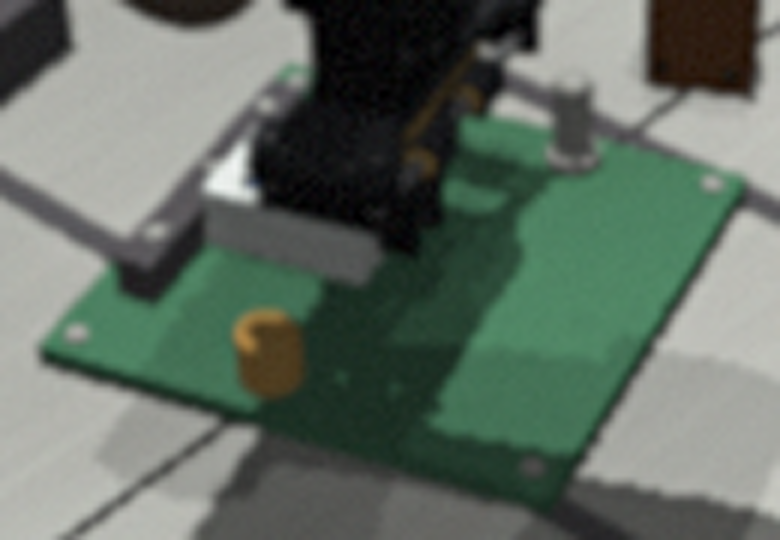

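The insert's lead is at the bar, near crop (215,170), though the gripper hides most of it. I'll press once more, firmly and slowly, then back off and look.

```bash
python3 - <<'E'
from h import *
P=lambda x,z:[*(O+D*x+N*-.0015),z]
print(env.move_straight(P(.010,.028),rate=.01,force_limit=25))
st=env.read_state();w=np.array(st["position"][:2])-O;print("tcp bx",w@D,w@N,np.round(st["force"],1),st["clock"])
env.move_straight(P(-.04,.028),rate=.06); env.move_straight(P(-.07,.18),rate=.15); env.goto([.38,-.12,.3],[180,0,YB])
q,s,t=lying()
a=cv2.resize(s["image"][165:235,190:290],None,fx=8,fy=8,interpolation=cv2.INTER_CUBIC)
b=cv2.resize(t["image"][135:215,190:290],None,fx=7,fy=7,interpolation=cv2.INTER_CUBIC)
cv2.imwrite("pics/s3.png",a);cv2.imwrite("pics/t3.png",b); print(env.read_state()["clock"])
E
```

```text
False
tcp bx 0.00037782150003471207 -0.0016243417870201078 [-16.9  -1.5  10.7] 15.3667
lying bx,by,dyaw 0.0593 -0.002 0.4 0.052
lying bx,by,dyaw 0.055 -0.0024 -1.2 0.129
lying bx,by,dyaw 0.0579 -0.0021 -0.2 0.196
18.6167
```

View pics/s3.png

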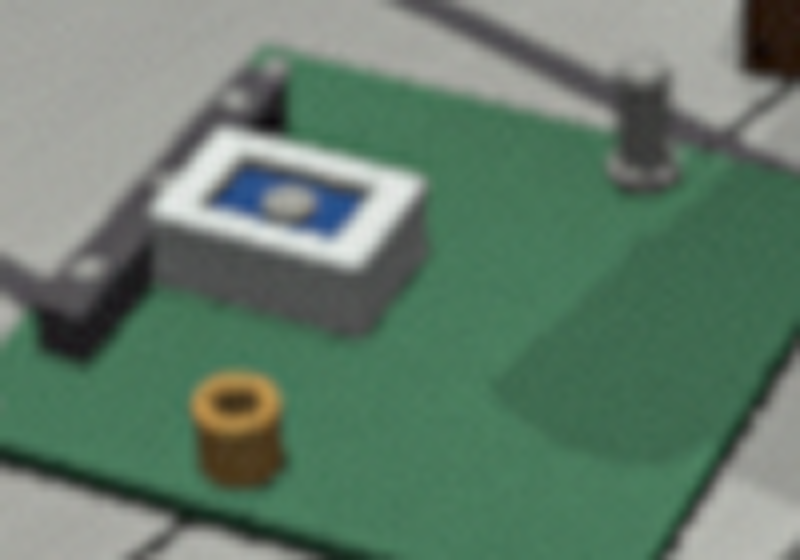

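View pics/t3.png

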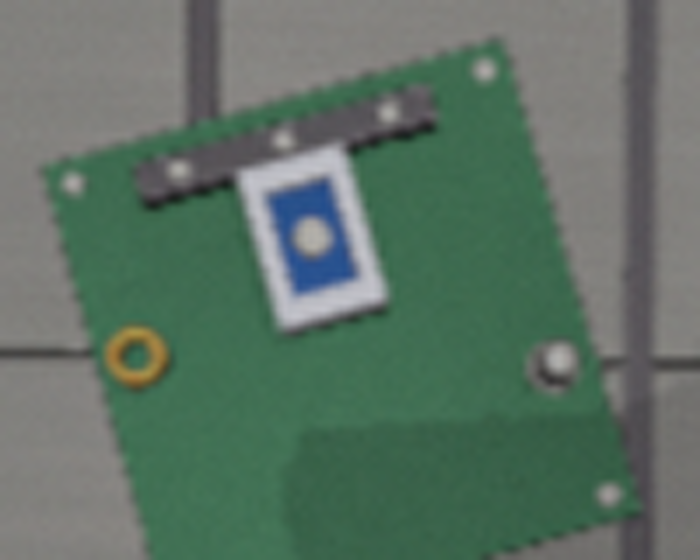

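The insert lies pocket up with its lead end flush and square against the bar, within the bar's length (top crop 240–350 of 135–435). The firm push stalled at about 17 N, and the pin and bush have not moved.

```bash
python3 -c "
from workcell import env
print(env.close_job())"
```

```text
the job is handed in; nothing more can be done
None
```

The job is handed in: the insert was pushed onto its plain back, pocket up, then slid until its former top end was flush against the stop bar with its whole width on it; the pin and bush stayed put and nothing else was approached, at about 19 s of the 48 s allowed.

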